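Make up the parts kits for two boards under repair

ROBOT

A 6-joint arm with a two-finger parallel gripper is mounted at the origin on the work surface. World frame = base frame: x ahead of the robot, y to its left, z up, the work surface at z = 0. Lengths are in mm, angles in rad, forces in N, time in s.
With the tool pointing down it reaches from about 350 to 775 mm from the base axis. Payload 7.3 kg.
Tool frame: the origin (TCP) lies on the centre line of the jaws, within the pads' length; the fingertips stand 17 mm ahead of it and the grasp point (between the pads) lies 2 mm behind it; z points along the fingers, y is the line along which they close (so a half turn about z gives the same grasp; the last joint's range is limited). The gripper opens to 92 mm and grips with 3 to 60 N. Pads are 19 mm wide; open, the fingers measure 130 mm over their backs; the gripper's body (75 mm by 190 mm) begins 47 mm behind the grasp point.
Start: joints at [1.078, 0.342, 1.524, -0, 1.275, -0.146], TCP at [178.428, 493.768, 243.741] pointing down, gripper open.
Joint ranges: [-2.53, 2.53], [-0.77, 2.02], [0.04, 2.7], [-1, 4.14], [0.28, 2.66], [-3.11, 3.11]. Speed limits (rad/s): [2.57, 2.57, 3.14, 3.14, 3.14, 3.14].

INTERFACE

Orientations are given as [roll, pitch, yaw] about the fixed x, y, z axes, in that order (R = Rz(yaw) Ry(pitch) Rx(roll)).
In Python, from plant import bot gives the robot as it stands. The module is installed in compiled form; this text tells all that it offers.
- The arm moves only by the shell command python3 -m pendant 'ROWS'. ROWS is JSON, a list of rows, each a list of 3 entries, a list of its own where there are three numbers: the shift along the world's x, y, z as a fraction of full scale, then the turn, a rotation vector about the world's x, y, z as a fraction of full scale, then the opening, from -1 (shut) to 1 (fully open), so that 0 is half open. In form: [[[tx, ty, tz], [rx, ry, rz], claw], ...]. A call has exactly 10 rows; each row shifts and turns the commanded pose from where the row before left it; what a row does not reach is not made up. Full scale, the value 1, is 30 mm for a shift and 0.12 rad for a turn. A row lasts 1/12 s, in which the tool goes at most 41.7 mm and 7.16 degrees, less where a joint would pass 70% of its speed; a pose out of reach is approached as far as the arm can. A call with a number of a shift or a turn outside -1 to 1 is refused whole. A call with a gripper value outside its range is refused whole. The fingers move at their own pace and stop on an object; the grip force is fixed at half the most. Time passes only in rows, so rows that do not move let the fingers close, or fill a call up. It gives the time, the measured TCP pose, the force, the opening and the grip force at its end, in the units of the state.
- bot.get_obs(): the state, without advancing time (a new reading comes with each control period).
- bot.capture(name): name is "scene" or "top" or "wrist"; returns the picture (420x560x3 uint8, blue, green, red); there is no depth.
- bot.camera_params(name): a dict with "fovy" (degrees; the focal length in pixels is half the picture's height over the tangent of half this angle, whatever the lens; pixels are square), "cx", "cy" (the principal point, pixels), "camera_from_world" (4x4, takes a point from world to camera coordinates). Camera axes: x right, y down, z forward; pixel columns grow to the right and rows downward; lengths in mm; the calibration is good to about 2 mm. A picture is of the moment at which its call begins: read the wrist's pose just before it. camera_params takes no time and is no camera call; for the wrist camera it gives the pose at the moment of the call.
- bot.close_job(): hands the job in; it is judged then, once.
The state is a dict: "time": time; "joint_positions": joint angles; "dq": joint speeds; "tau": joint torques, N m; "tool_pos": TCP position; "tcp_rot": TCP orientation; "contact_force": force on the tool from outside, world axes, zero at the start; "moment": the same for the moment, N m; "grip_width": finger opening in mm; "finger_force": force on a finger pad.
Only numpy, scipy, OpenCV 4.12 (cv2) and the standard library are available. Lean on these libraries where they do the work, as an engineer would, in place of code of your own. Each camera call takes 0.05 s, during which the arm holds its last target. There are 200 camera calls.

TASK

Make up the parts kits for the two boards waiting in their job trays: the square fan and the low wide heat sink go into the graphics card's tray, and the big capacitor, the ring choke and the tall narrow heat sink into the power-supply board's tray. Every part gets a compartment of its own in the row along the tray's near edge, upright and flat on its floor, whichever one you like. Set the parts down rather than dropping them, and leave the dispenser bottle standing where it is.

Things in the scene. Friction and masses are not known exactly. Their poses are not given: they have to be found in the camera images.
- fan_mid (a point): Square axial cooling fan lying flat: dark plastic frame 40 x 40 mm, 28 mm high, round opening with blades and hub seen from above, about 50 g; x and y along its sides. Lies loose on the bench mat (mat top is 2 mm above the bench) at any yaw. Point: its centre, half-way up; z up.
- low_sink_mid (a point): Low wide heat sink: bare aluminium, square 44 x 44 mm, 25 mm high, a grid of 6 x 6 square pins on a base plate, about 60 g; x and y along its sides. Lies loose on the bench mat (mat top is 2 mm above the bench) at any yaw. Point: its centre, half-way up; z up.
- capacitor_mid (a point): Big screw-terminal capacitor standing upright: dark can 35 mm in diameter, 50 mm high in all (can 46 mm, then two small steel screw terminals on top), about 75 g. Lies loose on the bench mat (mat top is 2 mm above the bench) at any yaw. Point: its centre, half-way up; z up.
- choke_mid (a point): Ring choke lying flat: copper-wound ring core, outer diameter 36 mm, 24 mm high, with a 12 mm hole, about 80 g. Lies loose on the bench mat (mat top is 2 mm above the bench) at any yaw. Point: its centre, half-way up; z up.
- tall_sink_mid (a point): Tall narrow heat sink standing upright: black comb of upright fins, 42 mm along its x, 24 mm along its y, 44 mm high, about 70 g. Lies loose on the bench mat (mat top is 2 mm above the bench) at any yaw. Point: its centre, half-way up; z up.
- gpu_tray: Black job tray holding the long green graphics card, 190 (x) x 210 (y) mm, fixed. Origin: underside centre; z up, x away from the robot (within 0.2 rad). Floor 3 mm thick; walls 3 mm thick, tops 9 mm above the underside. Three compartments along the -x edge, each 63 (x) x 66 (y) mm inside, centres x=-60.5, y=+69, 0, -69 mm. Card 190 mm along y, framed square chip, steel bracket (21 mm high) at its -y end; for 40 mm behind the compartments all else is under 14 mm high.
- psu_tray: Black job tray holding the smaller power-supply board, 190 (x) x 210 (y) mm, fixed. Origin: underside centre; z up, x away from the robot (within 0.2 rad). Floor 3 mm thick; walls 3 mm thick, tops 9 mm above the underside. Three compartments along the -x edge, each 63 (x) x 66 (y) mm inside, centres x=-60.5, y=+69, 0, -69 mm. Board 128 mm along y with a transformer (33 mm high); for 40 mm behind the compartments all is under 17 mm high.
- bottle: White plastic dispenser bottle with a blue cap, 48 mm in diameter, 130 mm high, standing loose on the mat among the stock, to the left or right of the trays. Not part of any kit. Origin: centre of its underside; z up.
There are look-alikes about, which are no part of the job. Leave any blue or pink look-alike of the part that bears low_sink_mid alone.

How it is judged:
By the outcome, as a careful person would: the job done as asked, in the order asked, and still so for the second after the job is handed in, with the robot touching nothing.
It also fails if it takes over 102 s, if anything falls off the work surface, if the arm or the gripper's body presses on something with over 40 N, if the wrist force passes 120 N, or if a joint passes its speed limit or range.

## Working session

There is one attempt and no reset: what is moved stays moved. The work goes in short steps, Python scripts to look and compute and a shell command to move; the robot and the scene stay as the last step left them, time stands still between calls to the robot, and variables do not carry over. Pictures are saved under pics/ and viewed, at most 14 in all, crops included, and the job is handed in when it is done.

```bash
ls; mkdir -p pics
cat > h.py <<'E'
import numpy as np, cv2
from plant import bot
def cap(n,f):
    P=bot.camera_params(n); I=bot.capture(n); cv2.imwrite('pics/'+f+'.png',I)
    np.savez('pics/'+f+'.npz',M=np.array(P['camera_from_world']),f=210/np.tan(np.radians(P['fovy'])/2),c=[P['cx'],P['cy']])
    return I
def ray(f,uv,z):
    d=np.load('pics/'+f+'.npz');M=d['M'];R=M[:3,:3];t=M[:3,3];c=-R.T@t
    v=R.T@np.array([(uv[0]-d['c'][0])/d['f'],(uv[1]-d['c'][1])/d['f'],1.])
    return (c+v*(z-c[2])/v[2]).round(1)
def proj(f,p):
    d=np.load('pics/'+f+'.npz');q=d['M']@np.append(p,1.);return (q[:2]/q[2]*d['f']+d['c']).round(1)
E
python3 - <<'E'
from h import *
for n in ['scene','top']: cap(n,n+'0'); print(bot.camera_params(n))
print(bot.get_obs())
a=np.vstack([cv2.imread('pics/top0.png')]);cv2.imwrite('pics/top0b.png',cv2.resize(a,(800,600),interpolation=cv2.INTER_CUBIC))
E
```

```text
pics
{'fovy': 42.5804769072677, 'cx': 290.22502970727123, 'cy': 208.29212382270865, 'camera_from_world': array([[ 3.62845287e-01,  9.31676168e-01, -1.79670857e-02,
        -1.50693005e+02],
       [ 6.07546512e-01, -2.51143279e-01, -7.53534531e-01,
        -2.18592049e+02],
       [-7.06562477e-01,  2.62500613e-01, -6.57162761e-01,
         1.56957911e+03],
       [ 0.00000000e+00,  0.00000000e+00,  0.00000000e+00,
         1.00000000e+00]])}
{'fovy': 52.705924781892904, 'cx': 278.88197692895176, 'cy': 207.6872063117442, 'camera_from_world': array([[ 2.78558719e-02, -9.99403020e-01,  2.04365961e-02,
        -2.56784058e+01],
       [-9.98443534e-01, -2.88057045e-02, -4.77571115e-02,
         4.45803350e+02],
       [ 4.83172920e-02, -1.90744713e-02, -9.98649891e-01,
         1.12944679e+03],
       [ 0.00000000e+00,  0.00000000e+00,  0.00000000e+00,
         1.00000000e+00]])}
{'time': 0.1, 'joint_positions': array([ 1.07801635e+00,  3.42647075e-01,  1.52491121e+00, -1.40088861e-05,
        1.27539087e+00, -1.46037335e-01]), 'dq': array([ 0.00016952, -0.00318862, -0.00491161, -0.00062569,  0.00106567,
       -0.00167186]), 'tau': array([ 1.39556254e-03, -4.32004380e+01, -2.44694567e+01,  7.17878644e-02,
        5.26623591e-02, -7.76259458e-05]), 'tool_pos': array([178.25580544, 493.45694009, 243.12112946]), 'tcp_rot': array([-3.14024864e+00, -1.84143067e-04,  2.79485398e+00]), 'contact_force': array([-0.53600511,  0.04194933, -0.15737225]), 'moment': array([ 0.05433443,  0.05121363, -0.00659654]), 'finger_force': 0.0, 'grip_width': 91.9841481696091}
```

View pics/top0b.png

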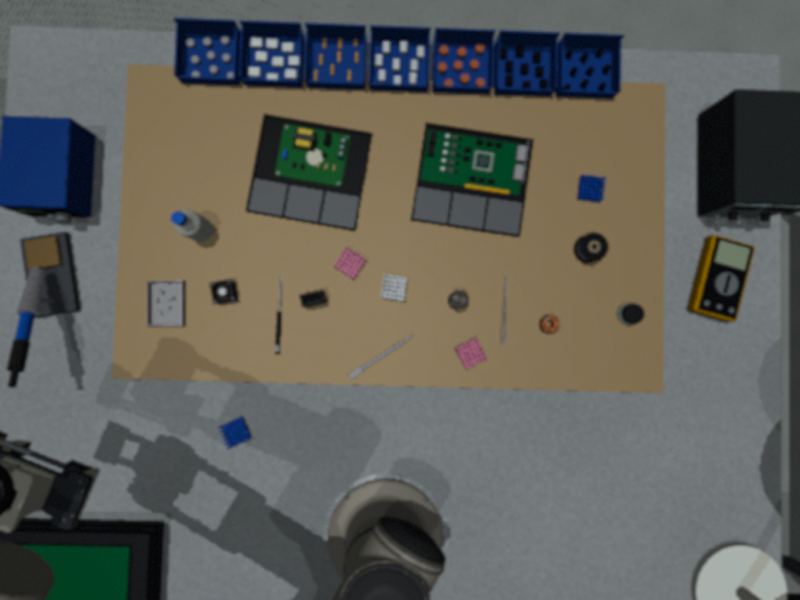

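View pics/scene0.png

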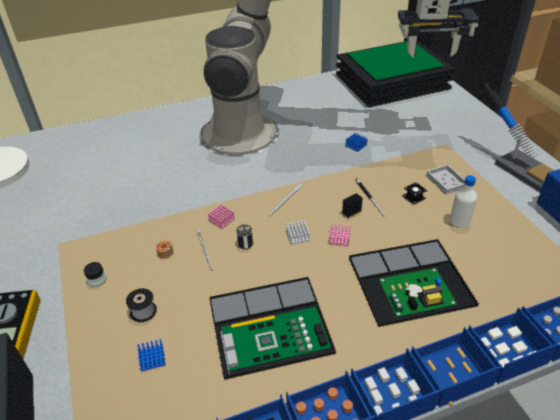

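The views show these candidates (top-800 pixels):
- **Low sink:** silver (394,288). Look-alikes are pink (350,262) and (470,352), and blue (591,188) and (235,431).
- **Capacitor:** dark can (458,299), against the jar with a black lid (630,313).
- **Choke:** copper ring (549,324), against the spool (591,248).
- **Fan:** (224,291), against the grey box (166,303).
- **Tall sink:** black comb (314,298).

I'll check these choices in one close crop.

Run:
```python
from h import *
S=cv2.imread('pics/scene0.png');T=cv2.imread('pics/top0.png')
A=cv2.resize(S[170:320,70:470],(800,300),interpolation=cv2.INTER_CUBIC)
B=cv2.resize(T[170:250,100:460],(800,178),interpolation=cv2.INTER_CUBIC)
cv2.imwrite('pics/crop0.png',np.vstack([A,B]))
k=1/1.42857
for n,uv,z in [('fan',(224,291),30),('tall',(314,298),46),('low',(394,288),27),('cap',(458,299),52),('choke',(549,324),26),('bottle',(181,217),130)]:
    print(n,ray('top0',(uv[0]*k,uv[1]*k),z))
for n,c in [('psu',[(265,115),(372,133),(356,229),(247,210)]),('gpu',[(427,124),(533,139),(520,236),(411,219)])]:
    p=np.array([ray('top0',(u*k,v*k),9) for u,v in c]);print(n,p.mean(0),p[:,:2].tolist())
```

```text
fan [446.7 308.7  30. ]
tall [437.8 141.1  46. ]
low [461.5  -4.1  27. ]
cap [ 443.3 -120.7   52. ]
choke [ 402.8 -294.8   26. ]
bottle [564.4 359.1 130. ]
psu [679.45 161.25   9.  ] [[785.5, 250.7], [757.8, 46.0], [572.4, 70.8], [602.1, 277.5]]
gpu [ 674.75  -148.875    9.   ] [[778.8, -58.6], [756.7, -262.8], [568.7, -241.2], [594.8, -32.9]]
```

View pics/crop0.png

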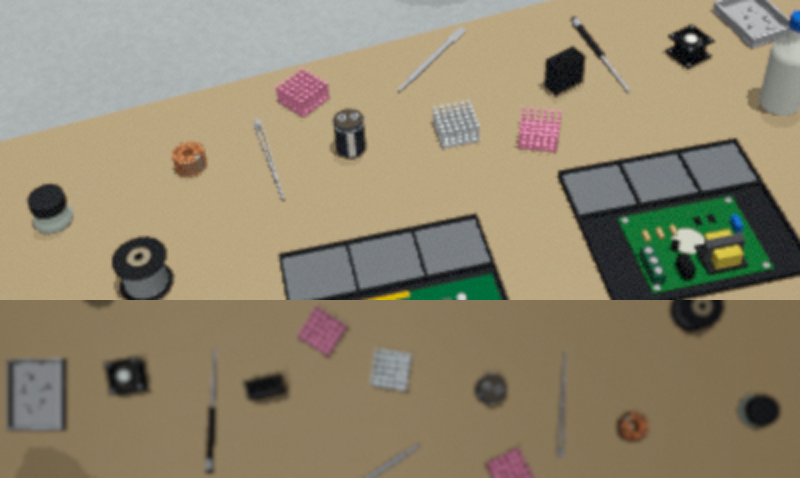

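The crop confirms all five: comb (565,70), fan (690,45), silver sink (456,123), can with two terminals (349,133) and copper ring (189,157). I'm moving toward the fan for a wrist look.

```bash
r='[[0.9,-0.61,-0.1],[0,0,0.29],1]'
python3 -m pendant '[[[0.7,-0.7,0],[0,0,0.29],1],[[0.9,-0.61,0],[0,0,0.29],1],[[0.9,-0.61,0],[0,0,0.29],1],[[0.9,-0.61,0],[0,0,0.29],1],[[0.9,-0.61,0],[0,0,0.29],1],[[0.9,-0.6,0],[0,0,0.29],1],[[0.9,-0.6,0],[0,0,0.29],1],[[0.9,-0.6,0],[0,0,0.29],1],[[0.9,-0.6,0],[0,0,0.29],1],[[0,0,0],[0,0,0.29],1]]'
python3 - <<'E'
from h import *
cap('wrist','w1'); M=np.load('pics/w1.npz'); R=M['M'][:3,:3]; print(-R.T@M['M'][:3,3],R.round(2).tolist(),M['f'])
o=bot.get_obs();print(o['tool_pos'],o['tcp_rot'],o['joint_positions'])
E
```

```text
time: 0.93
tool_pos: [419.6, 324.4, 243.2]
tcp_rot: [-3.14, 0.001, 3.14]
contact_force: [-0.3, -0.3, 0.2]
grip_width: 92.2
finger_force: 0.0
[347.56702117 325.05250987 383.80019696] [[0.0, 1.0, -0.0], [0.96, -0.0, 0.27], [0.27, -0.0, -0.96]] 374.42008163065134
[417.53682016 325.69374295 243.07222042] [-3.14088189e+00 -4.26170038e-04 -3.14071853e+00] [ 5.17901398e-01  3.51292598e-01  1.51214980e+00 -4.25198760e-04
  1.27887208e+00 -1.05364669e+00]
```

View pics/w1.png

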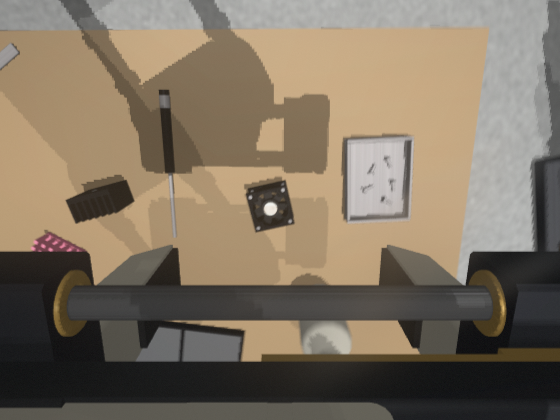

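The wrist view shows the fan's top corners at (247,190), (284,181), (293,223) and (256,231). The comb sink is at about (100,200), the screwdriver at (168,150) and the bottle at (320,330).

Run:
```python
from h import *
def box(f,pts,z):
    p=np.array([ray(f,q,z)[:2] for q in pts],np.float32); (c,s,a)=cv2.minAreaRect(p); print(c,s,np.radians(a), np.round(p,0).tolist())
box('w1',[(247,190),(284,181),(293,223),(256,231)],30)
box('w1',[(67,203),(127,184),(133,200),(75,222)],46)
I=cv2.imread('pics/w1.png');
cv2.imwrite('pics/c1.png',cv2.resize(I[160:245,50:310],(780,255),interpolation=cv2.INTER_CUBIC))
```

```text
(444.10003662109375, 314.8999938964844) (43.92049789428711, 37.74211502075195) 0.20915974516680672 [[428.0, 293.0], [419.0, 329.0], [461.0, 338.0], [470.0, 301.0]]
(436.50006103515625, 157.50001525878906) (19.157745361328125, 61.839298248291016) 0.30043293362654744 [[436.0, 126.0], [418.0, 184.0], [433.0, 188.0], [455.0, 131.0]]
```

View pics/c1.png

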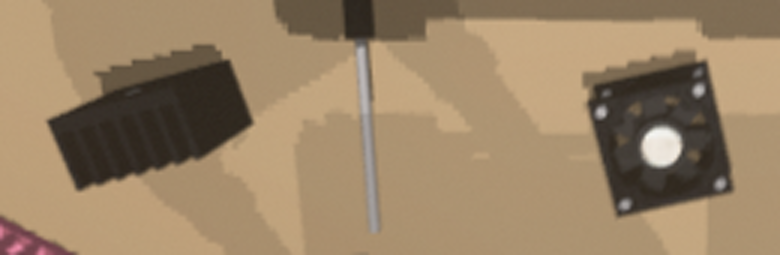

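Run:
```python
from h import *
print(ray('w1',(270.3,209),30)); print([ray('w1',(50+u/3,160+v/3),46) for u,v in [(50,122),(175,95),(200,158),(78,190)]])
print(bot.get_obs()['tool_pos'])
```

```text
[446.7 315.4  30. ]
[array([433.9, 126.1,  46. ]), array([425.4, 166.1,  46. ]), array([445.6, 171.4,  46. ]), array([456.1, 131.6,  46. ])]
[417.53682016 325.69374295 243.07222042]
```

```bash
python3 -m pendant '[[[0.25,-0.1,-0.5],[0,0,0.45],1],[[0.25,-0.1,-0.9],[0,0,0.45],1],[[0.25,-0.1,-0.9],[0,0,0.45],1],[[0.22,-0.04,-0.9],[0,0,0.4],1],[[0,0,-0.9],[0,0,0],1],[[0,0,-0.7],[0,0,0],1],[[0,0,0],[0,0,0],1],[[0,0,0],[0,0,0],1],[[0,0,0],[0,0,0],1],[[0,0,0],[0,0,0],1]]'
python3 - <<'E'
from h import *
I=cap('wrist','w2');cv2.imwrite('pics/w2.png',I)
print(bot.get_obs()['tool_pos'])
E
```

```text
time: 1.82
tool_pos: [445.2, 318.1, 101.5]
tcp_rot: [3.141, 0.003, -2.93]
contact_force: [0.2, -0.2, -0.1]
grip_width: 91.8
finger_force: 0.0
[445.22572778 318.01370521 101.44553061]
```

View pics/w2.png

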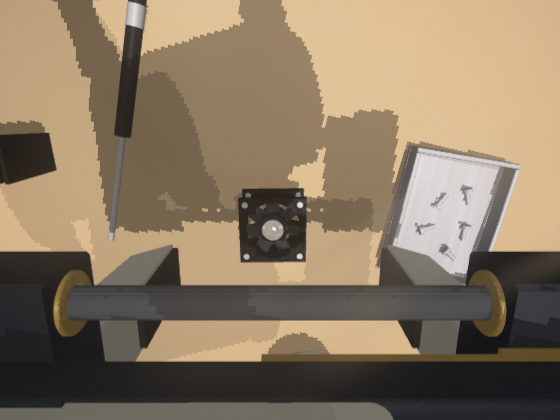

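The fan is square in view, with its hub at (273,230). The grey box's nearest corner is at (377,265), so I'll check the right finger's clearance.

Run:
```python
from h import *
print(ray('w2',(273,230),30), ray('w2',(272,232),30),ray('w2',(377,265),10),ray('w2',(407,145),15),ray('w2',(110,240),5))
```

```text
[446.6 314.9  30. ] [447.9 314.6  30. ] [463.  389.4  10. ] [382.  383.4  15. ] [485.  210.5   5. ]
```

```bash
python3 -m pendant '[[[0.03,-0.05,0],[0,0,0],0.5],[[0.03,-0.05,-0.5],[0,0,0],0.5],[[0,0,-0.7],[0,0,0],0.5],[[0,0,-0.7],[0,0,0],0.5],[[0,0,-0.4],[0,0,0],0.5],[[0,0,-0.15],[0,0,0],0.5],[[0,0,0],[0,0,0],0.5],[[0,0,0],[0,0,0],0.5],[[0,0,0],[0,0,0],-1],[[0,0,0],[0,0,0],-1]]'
python3 -m pendant '[[[0,0,0],[0,0,0],-1],[[0,0,0],[0,0,0],-1],[[0,0,0],[0,0,0],-1],[[0,0,0],[0,0,0],-1],[[0,0,0],[0,0,0],-1],[[0,0,0],[0,0,0],-1],[[0,0,0.3],[0,0,0],-1],[[0,0,0.7],[0,0,0],-1],[[0,0,1],[0,0,0],-1],[[0,0,1],[0,0,0],-1]]'
```

```text
time: 2.7
tool_pos: [447.0, 314.7, 27.4]
tcp_rot: [3.141, 0.002, -2.93]
contact_force: [-0.5, 0.4, -0.7]
grip_width: 59.4
finger_force: 0.0
time: 3.53
tool_pos: [445.6, 314.0, 116.9]
tcp_rot: [-3.141, -0.002, -2.93]
contact_force: [0.4, 0.4, 0.6]
grip_width: 39.7
finger_force: 30.0
```

Run:
```python
from h import *
for f,boxs in [('top0',(120,165,170,385)),('scene0',(235,325,205,455))]:
    I=cv2.imread(f'pics/{f}.png').astype(int); b,g,r=I[...,0],I[...,1],I[...,2]
    m=((abs(r-b)<35)&(r>60)&(r<150)&(abs(g-r)<20)).astype(np.uint8)
    r0,r1,c0,c1=boxs; mm=np.zeros_like(m); mm[r0:r1,c0:c1]=m[r0:r1,c0:c1]; 
    n,l,s,c=cv2.connectedComponentsWithStats(mm,connectivity=4)
    for i in range(1,n):
        if s[i,4]>150: print(f,s[i].tolist(),c[i].round(1),ray(f,c[i],3),ray(f,c[i],5))
```

```text
top0 [172, 120, 81, 41, 1755] [212.1 142.6] [618.7 173.4   3. ] [618.4 173.1   5. ]
top0 [287, 121, 28, 36, 589] [300.8 143.3] [624.6 -68.1   3. ] [624.2 -67.9   5. ]
top0 [314, 135, 26, 25, 515] [326.9 147. ] [ 616.4 -139.8    3. ] [ 616.  -139.5    5. ]
top0 [339, 139, 28, 26, 540] [352.8 151. ] [ 607.7 -211.1    3. ] [ 607.3 -210.7    5. ]
scene0 [411, 242, 37, 23, 584] [428.9 253. ] [627.5 245.7   3. ] [629.1 244.4   5. ]
scene0 [381, 247, 38, 24, 611] [399.2 258.6] [617.6 177.    3. ] [619.2 175.8   5. ]
scene0 [351, 252, 37, 25, 624] [369.  264.3] [607.8 108.    3. ] [609.4 107.    5. ]
scene0 [277, 279, 38, 29, 752] [295.5 292.9] [622.  -68.8   3. ] [623.6 -69.4   5. ]
scene0 [210, 286, 72, 39, 1615] [244.7 303.6] [ 609.2 -174.4    3. ] [ 610.8 -174.8    5. ]
```

```bash
python3 -m pendant '[[[0.1,-1,0.2],[0,0,-0.27],-1],[[0.2,-1,0],[0,0,-0.27],-1],[[0.4,-1,0],[0,0,-0.27],-1],[[0.5,-1,0],[0,0,-0.27],-1],[[0.6,-1,0],[0,0,-0.27],-1],[[0.6,-1,0],[0,0,-0.27],-1],[[0.6,-1,0],[0,0,-0.27],-1],[[0.6,-1,0],[0,0,-0.27],-1],[[0.6,-1,0],[0,0,-0.27],-1],[[0.6,-1,0],[0,0,-0.27],-1]]'
python3 -m pendant '[[[0.4,-0.95,0],[0,0,0],-1],[[0.4,-0.95,0],[0,0,0],-1],[[0.35,-0.95,0],[0,0,0],-1],[[0,0,0],[0,0,0],-1],[[0,0,0],[0,0,0],-1],[[0,0,-0.5],[0,0,0],-1],[[0,0,-0.5],[0,0,0],-1],[[0,0,-0.5],[0,0,0],-1],[[0,0,-0.3],[0,0,0],-1],[[0,0,0],[0,0,0],-1]]'
```

```text
time: 4.37
tool_pos: [590.8, 12.7, 122.6]
tcp_rot: [3.141, -0.0, 3.027]
contact_force: [-0.1, 0.0, -0.4]
grip_width: 39.8
finger_force: 30.0
time: 5.2
tool_pos: [623.2, -69.7, 66.3]
tcp_rot: [3.141, -0.004, 3.03]
contact_force: [0.5, 0.4, -0.2]
grip_width: 39.9
finger_force: 30.0
```

```bash
python3 -m pendant '[[[0.02,0,-0.3],[0,0,-0.1],-1],[[0,0,-0.4],[0,0,0],-1],[[0,0,-0.3],[0,0,0],-1],[[0,0,-0.1],[0,0,0],-1],[[0,0,-0.05],[0,0,0],-1],[[0,0,-0.05],[0,0,0],-1],[[0,0,0],[0,0,0],-1],[[0,0,0],[0,0,0],-1],[[0,0,0],[0,0,0],-1],[[0,0,0],[0,0,0],-1]]'
```

```text
time: 6.03
tool_pos: [625.7, -71.2, 32.6]
tcp_rot: [3.142, 0.001, 3.017]
contact_force: [0.3, -0.2, -0.3]
grip_width: 39.6
finger_force: 30.0
```

```bash
python3 -m pendant '[[[0,0,-0.05],[0,0,0],-1],[[0,0,0],[0,0,0],-1],[[0,0,0],[0,0,0],-1],[[0,0,0],[0,0,0],-1],[[0,0,0],[0,0,0],-1],[[0,0,0],[0,0,0],-1],[[0,0,0],[0,0,0],-1],[[0,0,0],[0,0,0],-1],[[0,0,0],[0,0,0],-1],[[0,0,0],[0,0,0],-1]]'
python3 -m pendant '[[[0,0,-0.05],[0,0,0],-1],[[0,0,0],[0,0,0],-1],[[0,0,0],[0,0,0],-1],[[0,0,0],[0,0,0],-1],[[0,0,0],[0,0,0],-1],[[0,0,0],[0,0,0],-1],[[0,0,0],[0,0,0],-1],[[0,0,0],[0,0,0],-1],[[0,0,0],[0,0,0],-1],[[0,0,0],[0,0,0],-1]]'
```

```text
time: 6.87
tool_pos: [625.4, -71.1, 30.7]
tcp_rot: [3.141, 0.0, 3.017]
contact_force: [-1.0, -1.0, 0.2]
grip_width: 40.0
finger_force: 30.0
time: 7.7
tool_pos: [625.6, -71.2, 29.6]
tcp_rot: [3.142, 0.001, 3.017]
contact_force: [-1.8, 0.5, 5.5]
grip_width: 39.8
finger_force: 30.0
```

```bash
python3 -m pendant '[[[0,0,0],[0,0,0],0.15],[[0,0,0],[0,0,0],0.15],[[0,0,0],[0,0,0],0.15],[[0,0,0.2],[0,0,0],0.15],[[0,0,0.5],[0,0,0],0.15],[[0,0,0.8],[0,0,0],0.15],[[0,0,1],[0,0,0],0.3],[[-0.5,0.1,1],[0,0,0.1],1],[[-1,0.2,1],[0,0,0.2],1],[[-1,0.2,0.5],[0,0,0.2],1]]'
python3 -m pendant '[[[-1,0.2,0.1],[0,0,0.2],1],[[-1,0.2,0],[0,0,0.2],1],[[-1,0.2,0],[0,0,0.1],1],[[-0.7,0.2,0],[0,0,0],1],[[0,0,0],[0,0,0],1],[[0,0,0],[0,0,0],1],[[0,0,0],[0,0,0],1],[[0,0,0],[0,0,0],1],[[0,0,0],[0,0,0],1],[[0,0,0],[0,0,0],1]]'
python3 - <<'E'
from h import *
cap('wrist','w3');cap('scene','s3')
print(bot.get_obs()['tool_pos'])
S=cv2.imread('pics/s3.png')[210:340,200:460];
cv2.imwrite('pics/v3.png',np.vstack([cv2.imread('pics/w3.png')[:270],cv2.resize(S,(560,280))]))
E
```

```text
time: 8.53
tool_pos: [552.0, -56.6, 181.8]
tcp_rot: [-3.141, 0.005, 3.078]
contact_force: [0.3, 0.6, 1.0]
grip_width: 75.1
finger_force: 0.0
time: 9.37
tool_pos: [440.8, -32.5, 181.2]
tcp_rot: [3.141, -0.0, 3.137]
contact_force: [0.4, 0.4, 1.2]
grip_width: 92.1
finger_force: 0.0
[440.54491151 -32.40097679 181.18260881]
```

View pics/v3.png

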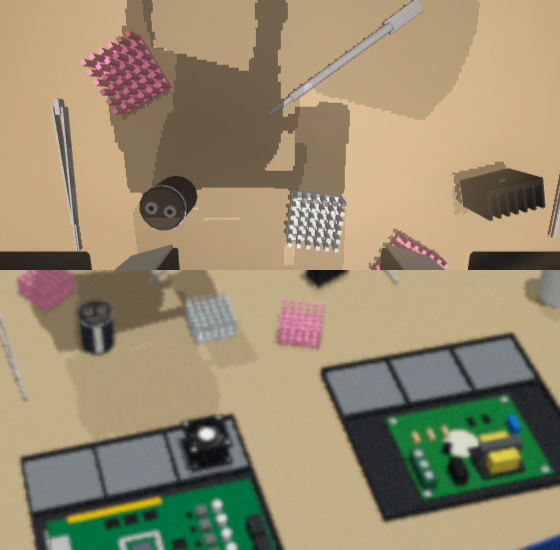

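The wrist view shows the silver sink's top centre at about (315,221), the capacitor terminals at (152,207) and (170,211), and a pink block at (415,250) close to the sink. The scene view below it shows the fan seated in the left GPU compartment.

Run:
```python
from h import *
print('low',ray('w3',(315,221),27),ray('w3',(287,246),27),ray('w3',(341,249),27),ray('w3',(290,193),2),ray('w3',(345,198),27))
print('cap',ray('w3',(161,209),52))
print('tall',[ray('w3',q,46) for q in [(488,195),(543,178),(545,205),(490,220)]])
I=cv2.imread('pics/w3.png');H=cv2.cvtColor(I,cv2.COLOR_BGR2HSV)
m=(H[...,0]>160)&(H[...,1]>60)&(H[...,2]>80); m[:,:300]=0;m[250:]=0
v,u=np.nonzero(m)
print('pinkwrist',[ray('w3',(u[i],v[i]),27) for i in (u.argmin(),v.argmin())],u.min(),v.min())
T=cv2.imread('pics/top0.png');H=cv2.cvtColor(T,cv2.COLOR_BGR2HSV)
for nm,m,r in [('pink',(H[...,0]>160)&(H[...,1]>60),(170,200,225,265)),('silver',(H[...,1]<60)&(H[...,2]>100),(185,218,260,290))]:
    mm=np.zeros(m.shape,np.uint8);a,b,c,d=r;mm[a:b,c:d]=m[a:b,c:d]
    (c,s,a)=cv2.minAreaRect(np.argwhere(mm)[:,::-1].astype(np.float32));print(nm,c,s,a,ray('top0',c,15),ray('top0',(c[0]+13,c[1]),15))
```

```text
low [461.6  -2.9  27. ] [483.5 -26.   27. ] [486.4  19.5  27. ] [443.6 -22.9   2. ] [442.2  21.   27. ]
cap [ 443.8 -120.8   52. ]
tall [array([435.7, 125.8,  46. ]), array([422.8, 165.1,  46. ]), array([443.7, 170.4,  46. ]), array([455.5, 130.2,  46. ])]
pinkwrist [array([482.1,  62.1,  27. ]), array([474.2,  71.5,  27. ])] 392 235
pink (244.4326171875, 183.7078857421875) (16.535966873168945, 16.00596809387207) 32.0053825378418 [507.9  81.3  15. ] [508.9  46.4  15. ]
silver (275.2837829589844, 200.79730224609375) (17.91948890686035, 18.248287200927734) 9.462322235107422 [464.4  -2.8  15. ] [465.4 -37.7  15. ]
```

```bash
python3 -m pendant '[[[0.24,0.33,-0.3],[0,0,-0.2],0.42],[[0.25,0.33,-0.8],[0,0,-0.2],0.42],[[0.25,0.32,-0.9],[0,0,-0.2],0.42],[[0,0,-0.9],[0,0,0],0.42],[[0,0,-0.8],[0,0,0],0.42],[[0,0,-0.7],[0,0,0],0.42],[[0,0,-0.4],[0,0,0],0.42],[[0,0,-0.2],[0,0,0],0.42],[[0,0,-0.1],[0,0,0],0.42],[[0,0,0],[0,0,0],0.42]]'
python3 -m pendant '[[[0,0,0],[0,0,0],0.42],[[0,0,0],[0,0,0],-1],[[0,0,0],[0,0,0],-1],[[0,0,0],[0,0,0],-1],[[0,0,0],[0,0,0],-1],[[0,0,0],[0,0,0],-1],[[0,0,0],[0,0,0],-1],[[0,0,0],[0,0,0],-1],[[0,0,0],[0,0,0],-1],[[0,0,0],[0,0,0],-1]]'
```

```text
time: 10.3
tool_pos: [462.6, -2.9, 28.2]
tcp_rot: [3.141, -0.0, 3.065]
contact_force: [-0.6, 0.6, 0.3]
grip_width: 65.0
finger_force: 0.0
time: 11.13
tool_pos: [462.7, -2.9, 28.9]
tcp_rot: [3.142, 0.001, 3.065]
contact_force: [-1.3, 0.9, 6.2]
grip_width: 43.7
finger_force: 29.7
```

```bash
python3 -m pendant '[[[0,0,0.2],[0,0,0],-1],[[0,0,0.7],[0,0,0],-1],[[0,0,1],[0,0,0],-1],[[0.1,-0.1,0.9],[0,0,0],-1],[[0.5,-0.7,0.2],[0,0,-0.1],-1],[[0.7,-1,0],[0,0,-0.1],-1],[[0.7,-1,0],[0,0,-0.1],-1],[[0.7,-1,0],[0,0,-0.1],-1],[[0.7,-1,0],[0,0,0],-1],[[0.7,-1,0],[0,0,0],-1]]'
python3 -m pendant '[[[0.7,-1,0],[0,0,0],-1],[[0,-0.05,0],[0,0,0],-1],[[0,0,0],[0,0,0],-1],[[0,0,-0.6],[0,0,0],-1],[[0,0,-0.8],[0,0,0],-1],[[0,0,-0.6],[0,0,0],-1],[[0,0,-0.3],[0,0,0],-1],[[0,0,0],[0,0,0],-1],[[0,0,0],[0,0,0],-1],[[0,0,0],[0,0,0],-1]]'
```

```text
time: 11.97
tool_pos: [585.9, -178.4, 118.5]
tcp_rot: [3.141, -0.0, 3.017]
contact_force: [1.4, 0.4, -1.2]
grip_width: 44.1
finger_force: 29.7
time: 12.8
tool_pos: [607.1, -208.3, 50.9]
tcp_rot: [-3.141, 0.002, 3.017]
contact_force: [-0.6, -0.4, -0.0]
grip_width: 43.9
finger_force: 29.7
```

```bash
python3 -m pendant '[[[0,0,-0.3],[0,0,0],-1],[[0,0,-0.2],[0,0,0],-1],[[0,0,-0.06],[0,0,0],-1],[[0,0,-0.03],[0,0,0],-1],[[0,0,0],[0,0,0],-1],[[0,0,0],[0,0,0],-1],[[0,0,0],[0,0,0],-1],[[0,0,0],[0,0,0],-1],[[0,0,0],[0,0,0],-1],[[0,0,0],[0,0,0],-1]]'
python3 -m pendant '[[[0,0,-0.04],[0,0,0],-1],[[0,0,0],[0,0,0],-1],[[0,0,0],[0,0,0],-1],[[0,0,0],[0,0,0],-1],[[0,0,0],[0,0,0],-1],[[0,0,0],[0,0,0],-1],[[0,0,0],[0,0,0],-1],[[0,0,0],[0,0,0],-1],[[0,0,0],[0,0,0],-1],[[0,0,0],[0,0,0],-1]]'
```

```text
time: 13.63
tool_pos: [606.1, -208.2, 31.9]
tcp_rot: [3.141, -0.001, 3.017]
contact_force: [-4.7, 0.2, 5.5]
grip_width: 43.9
finger_force: 29.7
time: 14.47
tool_pos: [606.1, -208.2, 31.9]
tcp_rot: [3.141, -0.0, 3.017]
contact_force: [-6.9, 2.9, 13.2]
grip_width: 43.9
finger_force: 29.7
```

```bash
python3 -m pendant '[[[0,0,0.04],[0,0,0],0.25],[[0,0,0],[0,0,0],0.25],[[0,0,0],[0,0,0],0.25],[[0,0,0.2],[0,0,0],0.25],[[0,0,0.6],[0,0,0],0.25],[[0,0,1],[0,0,0],0.25],[[-0.4,0.2,1],[0,0,0.1],0.5],[[-0.9,0.5,0.5],[0,0,0.2],0.5],[[-0.9,0.5,0],[0,0,0.2],0.5],[[-0.9,0.5,0],[0,0,0.2],0.5]]'
python3 -m pendant '[[[-0.9,0.5,0],[0,0,0.2],0.5],[[-0.9,0.45,0],[0,0,0.1],0.5],[[-0.5,0.25,0],[0,0,0],0.5],[[0,0,0],[0,0,0],0.5],[[0,0,0],[0,0,0],0.5],[[0,0,0],[0,0,0],0.5],[[0,0,0],[0,0,0],0.5],[[0,0,0],[0,0,0],0.5],[[0,0,0],[0,0,0],0.5],[[0,0,0],[0,0,0],0.5]]'
python3 - <<'E'
from h import *
cap('wrist','w4');cap('scene','s4')
print(bot.get_obs()['tool_pos'])
S=cv2.imread('pics/s4.png')[210:340,200:460];
cv2.imwrite('pics/v4.png',np.vstack([cv2.imread('pics/w4.png')[:270],cv2.resize(S,(560,280))]))
E
```

```text
time: 15.3
tool_pos: [513.1, -157.3, 132.1]
tcp_rot: [-3.14, 0.003, 3.102]
contact_force: [-0.1, 0.9, -0.8]
grip_width: 68.5
finger_force: 0.0
time: 16.13
tool_pos: [444.7, -121.6, 130.5]
tcp_rot: [3.141, -0.0, 3.137]
contact_force: [0.5, -0.0, -0.7]
grip_width: 68.6
finger_force: 0.0
[ 444.57099429 -121.48266103  130.55458363]
```

View pics/v4.png

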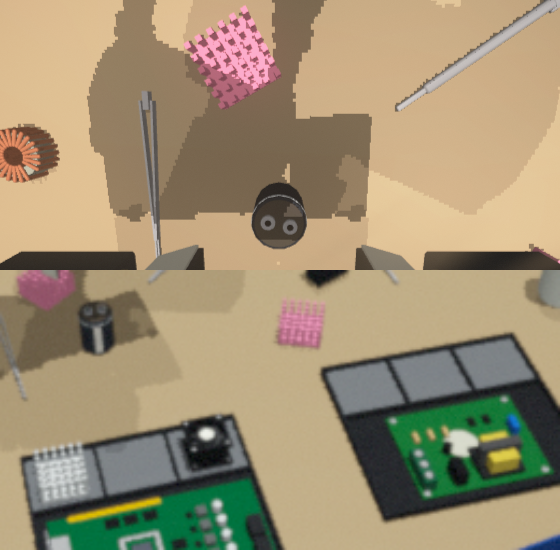

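The low sink is seated in the right GPU compartment. The capacitor terminals are at (269,223) and (291,228), the tweezer tip is near (157,250) and the choke's hole is at (13,156).

Run:
```python
from h import *
print(ray('w4',(280,225.5),52),'choke',ray('w4',(13,156),26),'tweez',ray('w4',(157,245),5),ray('w4',(150,150),8))
```

```text
[ 444.6 -120.9   52. ] choke [ 404.4 -295.4   26. ] tweez [ 475.  -214.3    5. ] [ 403.  -211.6    8. ]
```

```bash
python3 -m pendant '[[[0,0.02,-0.4],[0,0,0],0.5],[[0,0,-0.7],[0,0,0],0.5],[[0,0,-0.8],[0,0,0],0.5],[[0,0,-0.8],[0,0,0],0.5],[[0,0,-0.4],[0,0,0],0.5],[[0,0,-0.25],[0,0,0],0.5],[[0,0,0],[0,0,0],0.5],[[0,0,0],[0,0,0],0.5],[[0,0,0],[0,0,0],-1],[[0,0,0],[0,0,0],-1]]'
python3 -m pendant '[[[0,0,0],[0,0,0],-1],[[0,0,0],[0,0,0],-1],[[0,0,0],[0,0,0],-1],[[0,0,0],[0,0,0],-1],[[0,0,0],[0,0,0],-1],[[0,0,0],[0,0,0],-1],[[0,0,0.3],[0,0,0],-1],[[0,0,0.7],[0,0,0],-1],[[0,0,1],[0,0,0],-1],[[0,0,1],[0,0,0],-1]]'
```

```text
time: 17.07
tool_pos: [445.1, -121.1, 31.1]
tcp_rot: [-3.141, 0.002, 3.137]
contact_force: [0.3, 0.7, -0.0]
grip_width: 59.8
finger_force: 0.0
time: 17.9
tool_pos: [443.7, -120.4, 121.1]
tcp_rot: [3.14, -0.002, 3.137]
contact_force: [0.8, -0.2, -1.5]
grip_width: 34.6
finger_force: 30.0
```

```bash
python3 -m pendant '[[[0.4,0.6,0],[0,0,-0.14],-1],[[0.7,0.95,0],[0,0,-0.14],-1],[[0.7,0.95,0],[0,0,-0.14],-1],[[0.7,0.95,0],[0,0,-0.14],-1],[[0.7,0.95,0],[0,0,-0.14],-1],[[0.7,0.95,0],[0,0,-0.14],-1],[[0.7,0.95,0],[0,0,-0.14],-1],[[0.7,0.95,0],[0,0,-0.14],-1],[[0.17,0.25,0],[0,0,0],-1],[[0,0,0],[0,0,0],-1]]'
python3 -m pendant '[[[0,0,0],[0,0,0],-1],[[0,0,-0.4],[0,0,0],-1],[[0,0,-0.7],[0,0,0],-1],[[0,0,-0.7],[0,0,0],-1],[[0,0,-0.5],[0,0,0],-1],[[0,0,-0.3],[0,0,0],-1],[[0,0,-0.1],[0,0,0],-1],[[0,0,0],[0,0,0],-1],[[0,0,0],[0,0,0],-1],[[0,0,0],[0,0,0],-1]]'
```

```text
time: 18.73
tool_pos: [609.2, 106.5, 120.1]
tcp_rot: [3.141, 0.0, 3.006]
contact_force: [-0.3, -0.7, -0.7]
grip_width: 34.5
finger_force: 30.0
time: 19.57
tool_pos: [609.2, 103.9, 40.5]
tcp_rot: [3.141, 0.002, 3.002]
contact_force: [0.7, -0.1, -0.9]
grip_width: 34.5
finger_force: 30.0
```

```bash
python3 -m pendant '[[[0,0,-0.12],[0,0,0],-1],[[0,0,-0.08],[0,0,0],-1],[[0,0,0],[0,0,0],-1],[[0,0,0],[0,0,0],-1],[[0,0,0],[0,0,0],-1],[[0,0,0],[0,0,0],-1],[[0,0,0],[0,0,0],-1],[[0,0,0],[0,0,0],-1],[[0,0,0],[0,0,0],-1],[[0,0,0],[0,0,0],-1]]'
python3 -m pendant '[[[0,0,-0.05],[0,0,0],-1],[[0,0,0],[0,0,0],-1],[[0,0,0],[0,0,0],-1],[[0,0,0],[0,0,0],-1],[[0,0,0],[0,0,0],-1],[[0,0,0],[0,0,0],-1],[[0,0,0],[0,0,0],-1],[[0,0,0],[0,0,0],-1],[[0,0,0],[0,0,0],-1],[[0,0,0],[0,0,0],-1]]'
```

```text
time: 20.4
tool_pos: [608.9, 104.2, 33.5]
tcp_rot: [3.141, 0.001, 3.002]
contact_force: [0.9, 0.7, 4.6]
grip_width: 34.7
finger_force: 30.0
time: 21.23
tool_pos: [608.9, 104.2, 33.5]
tcp_rot: [3.141, 0.002, 3.003]
contact_force: [-3.2, -1.1, 13.8]
grip_width: 34.5
finger_force: 30.0
```

```bash
python3 -m pendant '[[[0,0,0.05],[0,0,0],0.1],[[0,0,0],[0,0,0],0.1],[[0,0,0],[0,0,0],0.1],[[0,0,0.2],[0,0,0],0.1],[[0,0,0.6],[0,0,0],0.1],[[0,0,1],[0,0,0],0.1],[[0,0,1],[0,0,0],0.1],[[-0.3,-0.5,0.2],[0,0,0],0.5],[[-0.5,-1,0],[0,0,0],0.5],[[-0.5,-1,0],[0,0,0],0.5]]'
python3 -m pendant '[[[-0.5,-1,0],[0,0,0],0.5],[[-0.5,-1,0],[0,0,0],0.5],[[-0.5,-1,0],[0,0,0],0.5],[[-0.5,-1,0],[0,0,0],0.5],[[-0.5,-1,0],[0,0,0],0.5],[[-0.5,-1,0],[0,0,0],0.5],[[-0.5,-1,0],[0,0,0],0.5],[[-0.5,-1,0],[0,0,0],0.5],[[-0.5,-1,0],[0,0,0],0.5],[[-0.5,-1,0],[0,0,0],0.5]]'
python3 -m pendant '[[[-0.5,-0.8,0],[0,0,0],0.5],[[0,0,0],[0,0,0],0.5],[[0,0,0],[0,0,0],0.5],[[0,0,0],[0,0,0],0.5],[[0,0,0],[0,0,0],0.5],[[0,0,0],[0,0,0],0.5],[[0,0,0],[0,0,0],0.5],[[0,0,0],[0,0,0],0.5],[[0,0,0],[0,0,0],0.5],[[0,0,0],[0,0,0],0.5]]'
python3 - <<'E'
from h import *
cap('wrist','w5');cap('scene','s5')
print(bot.get_obs()['tool_pos'])
S=cv2.imread('pics/s5.png')[210:340,200:460];
cv2.imwrite('pics/v5.png',np.vstack([cv2.imread('pics/w5.png')[:270],cv2.resize(S,(560,280))]))
E
```

```text
time: 22.07
tool_pos: [569.4, 29.2, 124.1]
tcp_rot: [3.141, 0.002, 3.005]
contact_force: [-0.0, -0.8, 0.3]
grip_width: 65.5
finger_force: 0.0
time: 22.9
tool_pos: [418.5, -272.0, 123.3]
tcp_rot: [3.141, -0.0, 3.002]
contact_force: [0.7, -0.6, -0.5]
grip_width: 68.8
finger_force: 0.0
time: 23.73
tool_pos: [404.7, -294.5, 123.2]
tcp_rot: [3.142, 0.0, 3.003]
contact_force: [-0.2, 0.3, -0.8]
grip_width: 68.7
finger_force: 0.0
[ 404.620225   -294.709635    123.22829683]
```

View pics/v5.png

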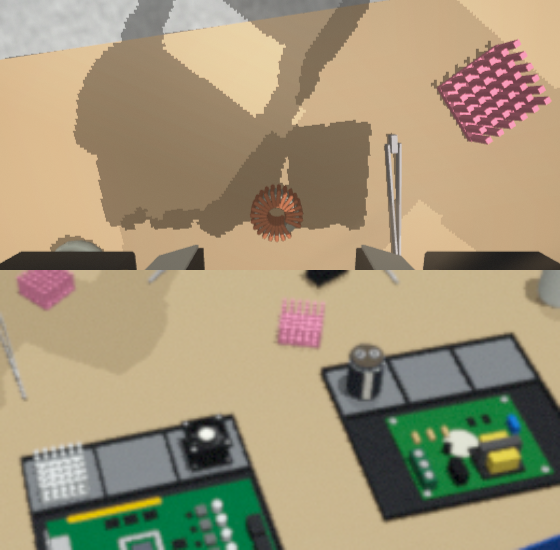

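The capacitor stands centred in the right PSU compartment. The choke's ring centre is at (277,211), between the fingers, and the tweezers are clear at (393,200).

```bash
python3 - <<'E'
from h import *
print(ray('w5',(277,211),26))
E
python3 -m pendant '[[[0,0,-0.4],[0,0,0],0.5],[[0,0,-0.7],[0,0,0],0.5],[[0,0,-0.7],[0,0,0],0.5],[[0,0,-0.5],[0,0,0],0.5],[[0,0,0],[0,0,0],0.5],[[0,0,0],[0,0,0],0.5],[[0,0,0],[0,0,0],0.5],[[0,0,0],[0,0,0],0.5],[[0,0,0],[0,0,0],0.5],[[0,0,0],[0,0,0],0.5]]'
```

```text
[ 400.4 -295.3   26. ]
time: 24.67
tool_pos: [404.9, -295.1, 55.0]
tcp_rot: [-3.141, 0.001, 3.002]
contact_force: [0.1, -0.1, 0.5]
grip_width: 68.5
finger_force: 0.0
```

```bash
python3 -m pendant '[[[-0.08,0,-0.4],[0,0,0],0.5],[[0,0,-0.4],[0,0,0],0.5],[[0,0,-0.12],[0,0,0],0.5],[[0,0,0],[0,0,0],0.5],[[0,0,0],[0,0,0],0.5],[[0,0,0],[0,0,0],-1],[[0,0,0],[0,0,0],-1],[[0,0,0],[0,0,0],-1],[[0,0,0],[0,0,0],-1],[[0,0,0],[0,0,0],-1]]'
python3 -m pendant '[[[0,0,0],[0,0,0],-1],[[0,0,0],[0,0,0],-1],[[0,0,0],[0,0,0],-1],[[0,0,0],[0,0,0],-1],[[0,0,0],[0,0,0],-1],[[0,0,0],[0,0,0],-1],[[0,0,0],[0,0,0],-1],[[0,0,0],[0,0,0],-1],[[0,0,0],[0,0,0],-1],[[0,0,0],[0,0,0],-1]]'
```

```text
time: 25.5
tool_pos: [402.2, -294.9, 26.8]
tcp_rot: [-3.141, 0.0, 3.003]
contact_force: [-0.0, -0.3, -0.2]
grip_width: 40.1
finger_force: 0.0
time: 26.33
tool_pos: [402.3, -294.9, 26.8]
tcp_rot: [-3.141, 0.0, 3.002]
contact_force: [-1.2, 0.3, 5.7]
grip_width: 35.0
finger_force: 30.0
```

```bash
python3 -m pendant '[[[0,0,0.3],[0,0,0],-1],[[0,0,0.8],[0,0,0],-1],[[0,0,1],[0,0,0],-1],[[0.2,0.4,1],[0,0,0],-1],[[0.4,0.8,0.2],[0,0,0],-1],[[0.45,1,0],[0,0,0],-1],[[0.45,1,0],[0,0,0],-1],[[0.45,1,0],[0,0,0],-1],[[0.45,1,0],[0,0,0],-1],[[0.45,1,0],[0,0,0],-1]]'
python3 -m pendant '[[[0.45,1,0],[0,0,0],-1],[[0.45,1,0],[0,0,0],-1],[[0.45,1,0],[0,0,0],-1],[[0.45,1,0],[0,0,0],-1],[[0.45,1,0],[0,0,0],-1],[[0.45,1,0],[0,0,0],-1],[[0.45,1,0],[0,0,0],-1],[[0.45,1,0],[0,0,0],-1],[[0.45,1,0],[0,0,0],-1],[[0.3,0.4,0],[0,0,0],-1]]'
python3 -m pendant '[[[0,0,0],[0,0,0],-1],[[0,0,0],[0,0,0],-1],[[0,0,-0.4],[0,0,0],-1],[[0,0,-0.6],[0,0,0],-1],[[0,0,-0.4],[0,0,0],-1],[[0,0,0],[0,0,0],-1],[[0,0,0],[0,0,0],-1],[[0,0,0],[0,0,0],-1],[[0,0,0],[0,0,0],-1],[[0,0,0],[0,0,0],-1]]'
```

```text
time: 27.17
tool_pos: [487.7, -107.1, 125.8]
tcp_rot: [3.141, -0.001, 3.002]
contact_force: [0.9, 0.2, -1.2]
grip_width: 35.1
finger_force: 30.0
time: 28.0
tool_pos: [618.2, 177.2, 125.5]
tcp_rot: [3.14, -0.001, 3.005]
contact_force: [-0.2, -1.1, -1.1]
grip_width: 35.3
finger_force: 30.0
time: 28.83
tool_pos: [618.7, 173.1, 84.6]
tcp_rot: [3.141, 0.002, 3.002]
contact_force: [0.4, 0.3, -0.6]
grip_width: 35.4
finger_force: 30.0
```

```bash
python3 -m pendant '[[[0,0.05,-0.4],[0,0,0],-1],[[0,0,-0.6],[0,0,0],-1],[[0,0,-0.5],[0,0,0],-1],[[0,0,-0.2],[0,0,0],-1],[[0,0,-0.06],[0,0,0],-1],[[0,0,0],[0,0,0],-1],[[0,0,0],[0,0,0],-1],[[0,0,0],[0,0,0],-1],[[0,0,0],[0,0,0],-1],[[0,0,0],[0,0,0],-1]]'
python3 -m pendant '[[[0,0,-0.05],[0,0,0],-1],[[0,0,-0.03],[0,0,0],-1],[[0,0,0],[0,0,0],-1],[[0,0,0],[0,0,0],-1],[[0,0,0],[0,0,0],-1],[[0,0,0],[0,0,0],-1],[[0,0,0],[0,0,0],-1],[[0,0,0],[0,0,0],-1],[[0,0,0],[0,0,0],-1],[[0,0,0],[0,0,0],-1]]'
```

```text
time: 29.67
tool_pos: [618.4, 174.7, 31.3]
tcp_rot: [3.141, 0.001, 3.002]
contact_force: [-0.6, 0.6, -1.7]
grip_width: 35.0
finger_force: 30.0
time: 30.5
tool_pos: [618.5, 174.8, 29.5]
tcp_rot: [3.141, 0.001, 3.003]
contact_force: [-1.4, -0.5, 5.5]
grip_width: 35.0
finger_force: 30.0
```

```bash
python3 -m pendant '[[[0,0,0.05],[0,0,0],0.08],[[0,0,0],[0,0,0],0.08],[[0,0,0],[0,0,0],0.08],[[0,0,0.2],[0,0,0],0.08],[[0,0,0.6],[0,0,0],0.08],[[0,0,1],[0,0,0],0.08],[[0,0,1],[0,0,0],0.2],[[-0.5,-0.1,0.6],[0,0,0.3],0.6],[[-1,-0.1,0],[0,0,0.5],0.6],[[-1,-0.1,0],[0,0,0.5],0.6]]'
python3 -m pendant '[[[-1,-0.1,0],[0,0,0.5],0.6],[[-1,-0.1,0],[0,0,0.5],0.6],[[-1,-0.2,0],[0,0,0.5],0.6],[[-0.6,-0.2,0],[0,0,0.5],0.6],[[0,0,0],[0,0,0],0.6],[[0,0,0],[0,0,0],0.6],[[0,0,0],[0,0,0],0.6],[[0,0,0],[0,0,0],0.6],[[0,0,0],[0,0,0],0.6],[[0,0,0],[0,0,0],0.6]]'
python3 - <<'E'
from h import *
cap('wrist','w6');cap('scene','s6')
print(bot.get_obs()['tool_pos'])
S=cv2.imread('pics/s6.png')[190:320,200:460];
cv2.imwrite('pics/v6.png',np.vstack([cv2.imread('pics/w6.png')[:290],cv2.resize(S,(560,280))]))
E
```

```text
time: 31.33
tool_pos: [543.5, 165.6, 133.6]
tcp_rot: [3.141, 0.004, -3.122]
contact_force: [-0.1, 0.7, 0.0]
grip_width: 69.9
finger_force: 0.0
time: 32.17
tool_pos: [435.7, 147.8, 131.7]
tcp_rot: [3.141, -0.0, -2.885]
contact_force: [0.2, 0.1, -0.3]
grip_width: 73.3
finger_force: 0.0
[435.4609294  147.74981003 131.71415767]
```

View pics/v6.png

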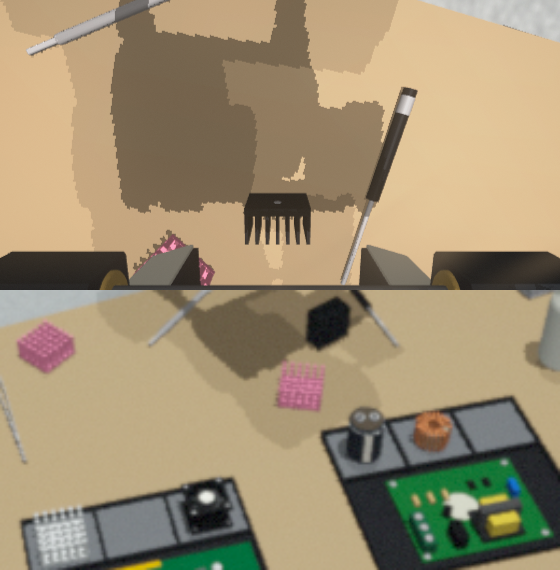

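The choke is seated. The comb's top runs from (245,213) to (310,244) and is aligned with the jaws. The pink block is at (185,255) and the screwdriver at (375,200).

Run:
```python
from h import *
print('c',ray('w6',(277.5,228.5),46),[ray('w6',q,46) for q in [(245,213),(310,213),(310,244),(245,244)]])
print('drv',ray('w6',(345,283),4),ray('w6',(372,203),4),ray('w6',(368,198),12),'pink',ray('w6',(213,270),27),ray('w6',(170,233),27))
```

```text
c [440.1 148.   46. ] [array([435.4, 125.7,  46. ]), array([425. , 165.3,  46. ]), array([445., 171.,  46.]), array([455.6, 130.4,  46. ])]
drv [484.1 214.2   4. ] [416.8 214.1   4. ] [412.5 207.7  12. ] pink [488.1 112.9  27. ] [468.4  78.3  27. ]
```

```bash
python3 -m pendant '[[[0.15,0.01,-0.2],[0,0,0],0.32],[[0,0,-0.5],[0,0,0],0.32],[[0,0,-0.8],[0,0,0],0.32],[[0,0,-0.8],[0,0,0],0.32],[[0,0,-0.6],[0,0,0],0.32],[[0,0,-0.3],[0,0,0],0.32],[[0,0,-0.15],[0,0,0],0.32],[[0,0,0],[0,0,0],0.32],[[0,0,0],[0,0,0],0.32],[[0,0,0],[0,0,0],0.32]]'
python3 -m pendant '[[[0,0,0],[0,0,0],-1],[[0,0,0],[0,0,0],-1],[[0,0,0],[0,0,0],-1],[[0,0,0],[0,0,0],-1],[[0,0,0],[0,0,0],-1],[[0,0,0],[0,0,0],-1],[[0,0,0],[0,0,0],-1],[[0,0,0.3],[0,0,0],-1],[[0,0,0.7],[0,0,0],-1],[[0,0,1],[0,0,0],-1]]'
```

```text
time: 33.1
tool_pos: [440.4, 148.1, 32.3]
tcp_rot: [-3.141, 0.002, -2.885]
contact_force: [0.2, 0.2, 0.0]
grip_width: 60.7
finger_force: 0.0
time: 33.93
tool_pos: [437.9, 147.7, 90.7]
tcp_rot: [3.141, -0.005, -2.885]
contact_force: [0.3, -0.6, -1.3]
grip_width: 41.9
finger_force: 30.0
```

```bash
python3 -m pendant '[[[0,0,0.8],[0,0,-0.2],-1],[[0.4,0.2,0.3],[0,0,-0.35],-1],[[0.8,0.42,0],[0,0,-0.4],-1],[[0.8,0.42,0],[0,0,-0.4],-1],[[0.8,0.42,0],[0,0,-0.4],-1],[[0.8,0.42,0],[0,0,-0.4],-1],[[0.8,0.42,0],[0,0,-0.4],-1],[[0.8,0.42,0],[0,0,-0.4],-1],[[0.8,0.42,0],[0,0,-0.35],-1],[[0.25,0.12,0],[0,0,0],-1]]'
python3 - <<'E'
from h import *
print(ray('scene0',(470,181),132),ray('scene0',(461,222),2),ray('top0',(181/1.42857,217/1.42857),132))
o=bot.get_obs();print(o['tool_pos'],o['tcp_rot'])
E
```

```text
time: 34.77
tool_pos: [629.5, 247.2, 124.3]
tcp_rot: [3.141, 0.001, 3.001]
contact_force: [-0.5, -0.6, -0.3]
grip_width: 41.9
finger_force: 30.0
[574.6 359.9 132. ] [568.3 370.4   2. ] [564.  358.4 132. ]
[629.4542582  247.22652558 124.31024459] [3.14055363e+00 1.41275450e-03 3.00051818e+00]
```

```bash
python3 -m pendant '[[[0,-0.03,-0.3],[0,0,0],-1],[[0,0,-0.6],[0,0,0],-1],[[0,0,-0.7],[0,0,0],-1],[[0,0,-0.6],[0,0,0],-1],[[0,0,-0.4],[0,0,0],-1],[[0,0,-0.2],[0,0,0],-1],[[0,0,-0.05],[0,0,0],-1],[[0,0,0],[0,0,0],-1],[[0,0,0],[0,0,0],-1],[[0,0,0],[0,0,0],-1]]'
python3 -m pendant '[[[0,0,-0.06],[0,0,0],-1],[[0,0,0],[0,0,0],-1],[[0,0,0],[0,0,0],-1],[[0,0,0],[0,0,0],-1],[[0,0,0],[0,0,0],-1],[[0,0,0],[0,0,0],-1],[[0,0,0],[0,0,0],-1],[[0,0,0],[0,0,0],-1],[[0,0,0],[0,0,0],-1],[[0,0,0],[0,0,0],-1]]'
```

```text
time: 35.6
tool_pos: [627.8, 245.1, 40.2]
tcp_rot: [3.141, 0.002, 3.002]
contact_force: [-1.2, 0.1, -1.4]
grip_width: 41.7
finger_force: 30.0
time: 36.43
tool_pos: [627.2, 244.9, 37.1]
tcp_rot: [3.141, 0.0, 3.002]
contact_force: [-0.0, -0.5, -1.1]
grip_width: 41.7
finger_force: 30.0
```

```bash
python3 -m pendant '[[[0,0,-0.06],[0,0,0],-1],[[0,0,0],[0,0,0],-1],[[0,0,0],[0,0,0],-1],[[0,0,0],[0,0,0],-1],[[0,0,0],[0,0,0],-1],[[0,0,0],[0,0,0],-1],[[0,0,0],[0,0,0],-1],[[0,0,0],[0,0,0],-1],[[0,0,0],[0,0,0],-1],[[0,0,0],[0,0,0],-1]]'
python3 -m pendant '[[[0,0,-0.03],[0,0,0],-1],[[0,0,0],[0,0,0],-1],[[0,0,0],[0,0,0],-1],[[0,0,0],[0,0,0],-1],[[0,0,0],[0,0,0],-1],[[0,0,0],[0,0,0],-1],[[0,0,0],[0,0,0],-1],[[0,0,0],[0,0,0],-1],[[0,0,0],[0,0,0],-1],[[0,0,0],[0,0,0],-1]]'
```

```text
time: 37.27
tool_pos: [627.2, 244.9, 35.3]
tcp_rot: [3.141, 0.0, 3.002]
contact_force: [-0.2, -0.5, -1.1]
grip_width: 41.6
finger_force: 30.0
time: 38.1
tool_pos: [627.3, 245.0, 34.9]
tcp_rot: [3.141, 0.001, 3.002]
contact_force: [-2.2, -0.9, 5.3]
grip_width: 41.7
finger_force: 30.0
```

Contact. Next I release to 52 mm, lift, back off and check.

```bash
python3 -m pendant '[[[0,0,0],[0,0,0],0.13],[[0,0,0],[0,0,0],0.13],[[0,0,0],[0,0,0],0.13],[[0,0,0.2],[0,0,0],0.13],[[0,0,0.5],[0,0,0],0.13],[[0,0,0.9],[0,0,0],0.13],[[0,0,1],[0,0,0],0.13],[[0,0,1],[0,0,0],0.13],[[-0.4,-0.4,1],[0,0,0],0.13],[[-0.8,-0.8,0],[0,0,0],0.13]]'
python3 -m pendant '[[[-0.8,-0.8,0],[0,0,0],0.13],[[-0.8,-0.8,0],[0,0,0],0.13],[[-0.8,-0.8,0],[0,0,0],0.13],[[-0.8,-0.8,0],[0,0,0],0.13],[[-0.8,-0.8,0],[0,0,0],0.13],[[-0.4,-0.8,0],[0,0,0],0.13],[[0,-0.4,0],[0,0,0],0.13],[[0,0,0],[0,0,0],0.13],[[0,0,0],[0,0,0],0.13],[[0,0,0],[0,0,0],0.13]]'
python3 - <<'E'
from h import *
cap('top','t7');cap('scene','s7')
S=cv2.imread('pics/s7.png')[170:325,200:500];T=cv2.imread('pics/t7.png')[70:180,110:410]
cv2.imwrite('pics/v7.png',np.vstack([cv2.resize(S,(640,331)),cv2.resize(T,(640,235))]))
E
```

```text
time: 38.93
tool_pos: [595.3, 211.0, 179.2]
tcp_rot: [3.136, 0.013, 3.004]
contact_force: [0.5, -0.4, 0.2]
grip_width: 51.8
finger_force: 0.0
time: 39.77
tool_pos: [459.6, 53.4, 172.7]
tcp_rot: [3.141, 0.001, 3.002]
contact_force: [0.4, 0.3, -0.5]
grip_width: 52.1
finger_force: 0.0
```

View pics/v7.png

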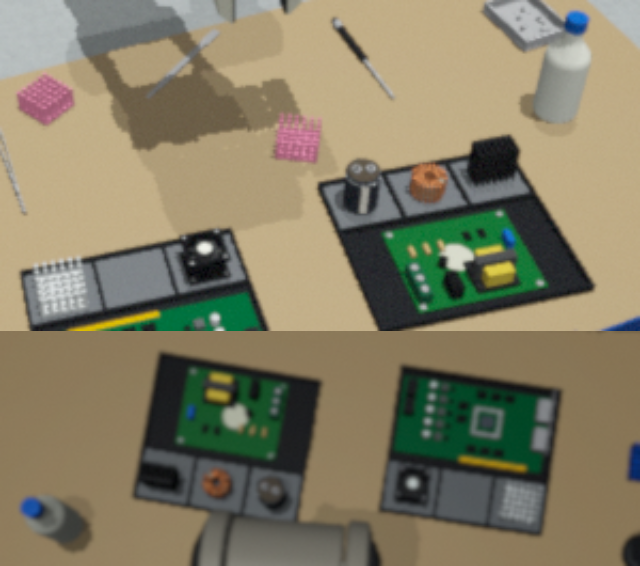

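Each of the five parts is in its own compartment, upright: comb (160,475), choke (216,483), capacitor (272,490), fan (412,485) and low sink (520,502). The bottle is still standing at (45,515).

```bash
python3 -c "
from plant import bot
print(bot.close_job())"
```

```text
the job is handed in; nothing more can be done
None
```

The job is handed in: all five parts were set down upright, each in its own compartment of the right tray, and the bottle was left standing; the arm was clear at about 40 s on the robot's clock, and no verdict came back.

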